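# Load a swing-out centrifuge rotor in balance

### The job

Load the centrifuge rotor on the bench for a balanced run: like must sit opposite like, so put the two tall white bottles into two buckets that face each other across the hub and the two short wide-mouthed white bottles into the other two, each lowered gently until it stands upright on the floor of its bucket. The black-capped reagent bottle has no partner: leave it standing where it is, and let go of everything at the end.

Things in the scene. Friction and masses are not known exactly. Their poses are not given: they have to be found in the camera images.
- bucket_a_floor (a point): centre of the mouth-up bucket's inner floor, which lies 22 mm above the counter. One of four equal grey round buckets carried by the rotor, 95 mm from its axis; inside width 68 mm at the floor and for 52 mm up, flaring to 77 mm at the rim; the rim stands 66 mm above the inner floor (88 mm above the counter). Bucket walls 4 mm; the bucket is fixed to the rotor and turns with it. It is opposite bucket_c (190 mm away); the two neighbours are 134 mm away.
- bucket_b_floor (a point): centre of the mouth-up bucket's inner floor, which lies 22 mm above the counter. One of four equal grey round buckets carried by the rotor, 95 mm from its axis; inside width 68 mm at the floor and for 52 mm up, flaring to 77 mm at the rim; the rim stands 66 mm above the inner floor (88 mm above the counter). Bucket walls 4 mm; the bucket is fixed to the rotor and turns with it. It is opposite bucket_d (190 mm away); the two neighbours are 134 mm away.
- bucket_c_floor (a point): centre of the mouth-up bucket's inner floor, which lies 22 mm above the counter. One of four equal grey round buckets carried by the rotor, 95 mm from its axis; inside width 68 mm at the floor and for 52 mm up, flaring to 77 mm at the rim; the rim stands 66 mm above the inner floor (88 mm above the counter). Bucket walls 4 mm; the bucket is fixed to the rotor and turns with it. It is opposite bucket_a (190 mm away); the two neighbours are 134 mm away.
- bucket_d_floor (a point): centre of the mouth-up bucket's inner floor, which lies 22 mm above the counter. One of four equal grey round buckets carried by the rotor, 95 mm from its axis; inside width 68 mm at the floor and for 52 mm up, flaring to 77 mm at the rim; the rim stands 66 mm above the inner floor (88 mm above the counter). Bucket walls 4 mm; the bucket is fixed to the rotor and turns with it. It is opposite bucket_b (190 mm away); the two neighbours are 134 mm away.
- tall_1_mid (a point): Tall white centrifuge bottle with a narrow neck and a ribbed grey screw cap, one of two alike; 56 mm in diameter, 152 mm high; cap 38 mm in diameter, its lower edge 128 mm and its top 152 mm above the base; body full width up to 92 mm. This point is its centre, on the axis, 76 mm above its base; z is the bottle's axis. 0.20 kg. Stands loose on the counter. It fits the buckets with 6 mm play all round, the cap then stands well above the rim.
- tall_2_mid (a point): Tall white centrifuge bottle with a narrow neck and a ribbed grey screw cap, one of two alike; 56 mm in diameter, 152 mm high; cap 38 mm in diameter, its lower edge 128 mm and its top 152 mm above the base; body full width up to 92 mm. This point is its centre, on the axis, 76 mm above its base; z is the bottle's axis. 0.20 kg. Stands loose on the counter. It fits the buckets with 6 mm play all round, the cap then stands well above the rim.
- short_1_mid (a point): Short white wide-mouthed centrifuge bottle with a broad ribbed grey screw cap, one of two alike; 56 mm in diameter, 105 mm high; cap 50 mm in diameter, its lower edge 83 mm and its top 105 mm above the base; body full width up to 70 mm. This point is its centre, on the axis, 52.5 mm above its base; z is the bottle's axis. 0.15 kg. Stands loose on the counter. It fits the buckets with 6 mm play all round, the cap then stands clear above the rim.
- short_2_mid (a point): Short white wide-mouthed centrifuge bottle with a broad ribbed grey screw cap, one of two alike; 56 mm in diameter, 105 mm high; cap 50 mm in diameter, its lower edge 83 mm and its top 105 mm above the base; body full width up to 70 mm. This point is its centre, on the axis, 52.5 mm above its base; z is the bottle's axis. 0.15 kg. Stands loose on the counter. It fits the buckets with 6 mm play all round, the cap then stands clear above the rim.
- reagent_mid (a point): Small plain reagent bottle of translucent plastic (greyish against the dark counter) with a black cap and a printed label, 54 mm in diameter, 105 mm high, standing loose among the others; a bystander, not to be moved. This point is its centre, 52.5 mm above its base; z is its axis.
- hub (a point): Top centre of the rotor's hub, on its vertical axis, 91 mm above the counter: a bright metal four-armed cross on a black stand on the counter, 270 mm across with its buckets. The rotor can turn about this axis but is stiff (about 0.5 N m of friction) and stays where it is left; the arms lie between the buckets and below their rims.

How it is judged:
By the outcome, as a careful person would: the job done as asked, in the order asked, and still so for the second after the job is handed in, with the robot touching nothing.
It also fails if it takes over 118 s, if anything falls off the work surface, if the arm or the gripper's body presses on something with over 40 N, if the wrist force passes 120 N, or if a joint passes its speed limit or range.

### The arm

A 6-joint arm with a two-finger parallel gripper is mounted at the origin on a cart in front of the work surface, level with it; the furniture and walls round the work are solid. World frame = base frame: x ahead of the robot, y to its left, z up, the work surface at z = 0. Lengths are in m, angles in rad, forces in N, time in s.
With the tool pointing down it reaches from about 0.35 to 0.775 m from the base axis. Payload 5.5 kg.
Tool frame: the origin (TCP) lies midway between the tips of the shut fingers; the grasp point (between the pads) lies 19 mm behind it (pinch_z is the distance from the TCP to the grasp point, in m); z points along the fingers, x is the direction in which the jaws open and shut, and the axes are right-handed (so a half turn about z gives the same grasp; the last joint's range is limited). The gripper opens to 85 mm and grips with 20 to 120 N. Pads are 22 mm wide; open, the fingers measure 114 mm over their backs; the gripper's body (76 mm by 85 mm) begins 54 mm behind the grasp point. The pads swing forward as they close: fully open they stand 13 mm farther back than shut.
Start: joints at [-1.402, 0.313, 0.046, 1.304, 0, 1.431], TCP at [0.175, -0.548, 0.231] pointing down, gripper open.
Joint ranges: [-2.76, 2.76], [-0.86, 1.69], [-1.03, 1.26], [-2.2, 2.34], [-1.47, 1.5], [-3.14, 3.14]. Speed limits (rad/s): [2.57, 2.57, 3.14, 3.14, 3.14, 3.14].

### API

Orientations are given as a unit quaternion [w, x, y, z].
In Python, from workcell import get_state, read_camera, camera_info, hand_in, trace, pinch_z gives the robot as it stands. The module is installed in compiled form; this text tells all that it offers.
- The arm moves only by the tool arm_command, never from a script. Its argument "steps" is text: rows parted by semicolons, each of 4 numbers parted by spaces: the shift along the world's x, y, z in mm, then the turn about the world's z in rad. In form: tx ty tz spin; .... A call has 1 to 20 rows; each row is the pose to reach, as a shift and turn from the pose measured when the call began; what a row does not reach only later rows make up. A row lasts 1/8 s, in which the tool goes at most 62.5 mm and 10.7 degrees, less where a joint would pass 70% of its speed; a pose out of reach is approached as far as the arm can. A call with a gripper value outside its range is refused whole. "fingers" is the gripper command: -1 is shut, 1 is fully open, values between are in proportion, set as the call begins (left out, the last holds). The fingers move at their own pace and stop on an object; "newtons" is the grip in N (left out, the last holds). Time passes only in rows, so rows that repeat a pose let the fingers close. It gives the time, the measured TCP pose, the force and the opening at its end, in the units of the state.
- get_state(): the state, without advancing time (a new reading comes with each control period).
- read_camera(name): name is "side" or "top" or "wrist"; returns the picture (480x640x3 uint8, red, green, blue); there is no depth.
- camera_info(name): a dict with "mtx" (3x3 intrinsics, pixels), "R" (3x3) and "t" (3): a world point X has camera coordinates R X + t. Camera axes: x right, y down, z forward; pixel columns grow to the right and rows downward; lengths in m; the calibration is good to about 2 mm. A picture is of the moment at which its call begins: read the wrist's pose just before it. camera_info takes no time and is no camera call; for the wrist camera it gives the pose at the moment of the call.
- hand_in(): hands the job in, once; it reports no verdict.
Trained networks look in the newest picture that a camera, given by its name, has taken for a name from the list of things; names that differ only in an ending like _2 or _b are one class to them, and where a whole thing is asked for, a point or a joint stands for the part that bears it (a point fixed in the world has none). Each returns a list of dicts, best first, with "score" (0 to 1); they miss things now and then, are a little off and sometimes report something else, mostly with a low value. They report only what shows in the picture. A call takes as long as a camera call.
- trace(camera, name): "mask" (480x640 bool, what is visible of it) and "box" ([left, top, width, height] in pixels, round what is visible of it).
The state is a dict: "clock": time; "joint_pos": joint angles; "qvel": joint speeds; "tau": joint torques, N m; "tcp_pos": TCP position; "orientation": TCP orientation; "wrist_force": force on the tool from outside, world axes, zero at the start; "ft_torque": the same for the moment, N m; "finger_gap": finger opening in m.
Only numpy, scipy, OpenCV 4.12 (cv2) and the standard library are available. Lean on these libraries where they do the work, as an engineer would, in place of code of your own. Each camera call takes 0.05 s, during which the arm holds its last target.

## Working session

There is one attempt and no reset: what is moved stays moved. The work goes in short steps, Python scripts to look and compute and a tool call to move; the robot and the scene stay as the last step left them, time stands still between calls to the robot, and variables do not carry over. Pictures are saved under pics/ and viewed, and the job is handed in when it is done.

Besides the shell and the picture viewer there is one more tool, called in YAML: its name, and indented under it one key for each argument. arm_command: Moves the arm, as the interface text tells. Its arguments: {"type":"object","properties":{"steps":{"type":"string"},"fingers":{"type":"number"},"newtons":{"type":"number"}},"required":["steps"]}

```bash
mkdir -p pics; python3 - <<'E'
from workcell import *
import cv2
print(get_state(), pinch_z)
for c in ["side","top","wrist"]:
    im=read_camera(c); cv2.imwrite(f"pics/{c}0.png",im[:,:,::-1])
    i=camera_info(c); print(c,i)
E
```

```text
{'clock': 0.0, 'joint_pos': array([-1.40160646e+00,  3.14017238e-01,  4.49466947e-02,  1.30362264e+00,
       -1.14627685e-05,  1.43123743e+00]), 'qvel': array([ 3.22009822e-04, -2.71787164e-04,  2.90540383e-05, -1.28617056e-03,
        3.02338189e-04, -3.17884253e-04]), 'tau': array([-1.43619955e-04, -4.80633116e+01,  2.98530400e+01,  1.95192610e-02,
       -1.99249271e-04,  1.64142602e-05]), 'tcp_pos': array([ 0.17464208, -0.54727284,  0.23038612]), 'orientation': array([-6.56518461e-04,  8.07423568e-01, -5.89971426e-01, -6.84493951e-04]), 'wrist_force': array([ 0.37008043, -0.64742138, -0.54251133]), 'ft_torque': array([-0.01736188, -0.03003176, -0.00307293]), 'finger_gap': 0.08538123961717295} 0.0187
side {'mtx': array([[485.0545306 ,   0.        , 319.90554768],
       [  0.        , 485.0545306 , 233.53226502],
       [  0.        ,   0.        ,   1.        ]]), 'R': array([[ 0.99853144, -0.05216382,  0.01462549],
       [-0.01967844, -0.60076181, -0.79918584],
       [ 0.05047502,  0.79772438, -0.60090605]]), 't': array([-0.54025855,  0.04310505,  1.03281338])}
top {'mtx': array([[535.6829524 ,   0.        , 320.2642731 ],
       [  0.        , 535.6829524 , 239.16970522],
       [  0.        ,   0.        ,   1.        ]]), 'R': array([[ 0.05300513, -0.99857841,  0.00562199],
       [-0.9771682 , -0.053027  , -0.20574365],
       [ 0.20574928,  0.00541184, -0.97858977]]), 't': array([-0.09715623,  0.54383541,  1.0952436 ])}
wrist {'mtx': array([[352.33876042,   0.        , 316.92416196],
       [  0.        , 352.33876042, 238.92052196],
       [  0.        ,   0.        ,   1.        ]]), 'R': array([[ 0.30431592, -0.95256956, -0.00174709],
       [-0.91384662, -0.29246181,  0.28169211],
       [-0.26884228, -0.08412682, -0.95950326]]), 't': array([-0.57260399, -0.03673485,  0.37899735])}
```

View pics/side0.png

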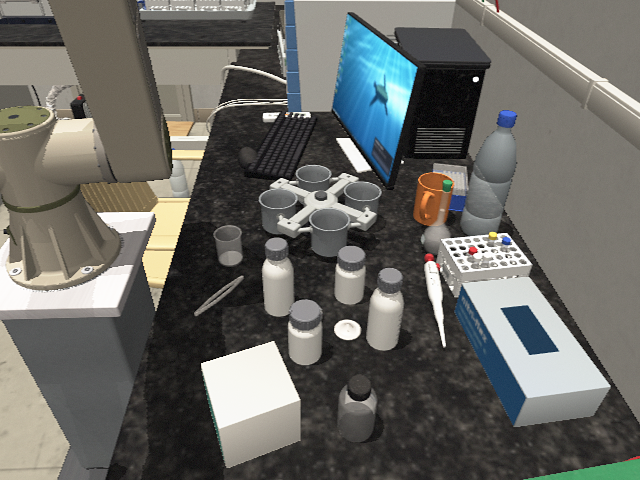

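View pics/top0.png

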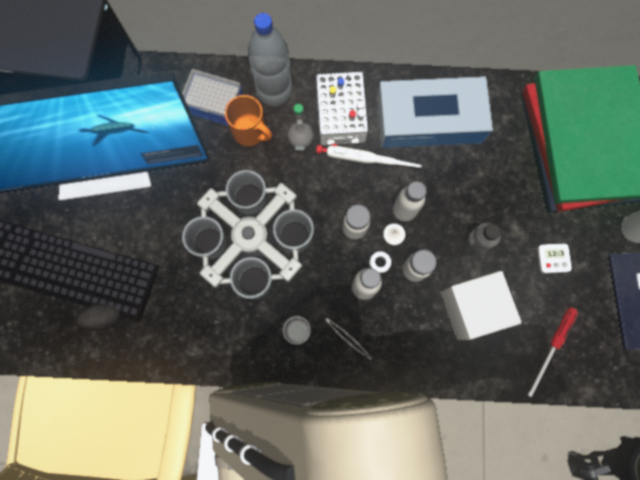

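View pics/wrist0.png

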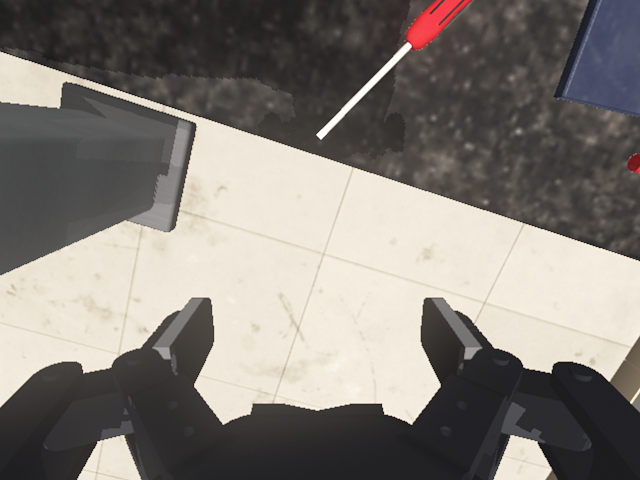

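```bash
cat > h.py <<'E'
import numpy as np,cv2
from workcell import *
def proj(c,P):
    i=camera_info(c) if isinstance(c,str) else c
    q=np.atleast_2d(P)@i["R"].T+i["t"]; q=q@i["mtx"].T
    return q[:,:2]/q[:,2:]
def back(c,uv,z):
    i=camera_info(c) if isinstance(c,str) else c
    d=i["R"].T@np.linalg.inv(i["mtx"])@np.array([uv[0],uv[1],1.]); o=-i["R"].T@i["t"]
    return o+d*(z-o[2])/d[2]
PROF={"tall":[(0,28),(92,28),(115,17),(128,17),(128,19),(152,19)],"short":[(0,28),(70,28),(83,24),(83,25),(105,25)],"reagent":[(0,27),(65,27),(85,15),(105,15)]}
a=np.linspace(0,2*np.pi,40,endpoint=False)
def sil(info,kind,x,y,z0=0):
    m=np.zeros((480,640),np.uint8); pr=PROF[kind]
    ring=lambda h,r: np.c_[x+r/1e3*np.cos(a),y+r/1e3*np.sin(a),np.full(40,z0+h/1e3)]
    for (h1,r1),(h2,r2) in zip(pr,pr[1:]):
        p=proj(info,np.r_[ring(h1,r1),ring(h2,r2)])
        cv2.fillConvexPoly(m,cv2.convexHull(np.round(p*16).astype(np.int32)),1,shift=4)
    return m>0
E
python3 - <<'E'
from h import *
import pickle
out={}
for c in ["top","side"]:
    for n in ["tall_1_mid","short_1_mid","reagent_mid","hub","bucket_a_floor"]:
        r=trace(c,n); out[c,n]=r
        print(c,n,[(round(d["score"],2),[int(v) for v in d["box"]],int(d["mask"].sum())) for d in r[:6]])
pickle.dump(out,open("tr0.pkl","wb"))
E
```

```text
top tall_1_mid [(0.65, [395, 184, 31, 37], 871)]
top short_1_mid [(0.91, [403, 249, 33, 31], 768)]
top reagent_mid [(0.85, [469, 223, 33, 28], 713)]
top hub [(0.7, [181, 172, 132, 128], 9452)]
top bucket_a_floor [(0.62, [227, 170, 36, 43], 1358)]
side tall_1_mid [(0.58, [364, 265, 36, 84], 2374)]
side short_1_mid [(0.92, [287, 301, 37, 64], 1969)]
side reagent_mid [(0.7, [340, 372, 35, 73], 2146)]
side hub [(0.82, [259, 166, 122, 91], 6843)]
side bucket_a_floor [(0.87, [344, 179, 36, 31], 941)]
```

```bash
python3 - <<'E'
from h import *
import pickle
from scipy.optimize import minimize
tr=pickle.load(open("tr0.pkl","rb"))
ims={c:cv2.imread(f"pics/{c}0.png") for c in ["top","side"]}
info={c:camera_info(c) for c in ims}
B=[("tall_1","tall",(414,189),(390,280)),("tall_2","tall",(371,276),(275,250)),("short_1","short",(424,259),(306,315)),("short_2","short",(355,214),(350,258)),("reagent","reagent",(490,230),(358,387))]
H={"tall":.152,"short":.105,"reagent":.105}
res={}
for n,k,ut,us in B:
    p=[back(info[c],u,H[k])[:2] for c,u in zip(["top","side"],[ut,us])]
    print(n,"rough",np.round(p,3).tolist())
    x0=(p[0]+p[1])/2
    r={}
    for c in ims:
        g=cv2.cvtColor(ims[c],cv2.COLOR_BGR2GRAY)
        th=95 if k!="reagent" else 0
        s0=cv2.dilate(sil(info[c],k,*x0).astype(np.uint8),np.ones((17,17)))>0
        if k=="reagent": m=tr[c,"reagent_mid"][0]["mask"]
        else: m=(g>th)&s0
        if k!="reagent":
            nn,lab,st,_=cv2.connectedComponentsWithStats(m.astype(np.uint8)); m=lab==1+np.argmax(st[1:,4])
        def cost(v):
            s=sil(info[c],k,*(v/1e3)); return 1-(s&m).sum()/(s|m).sum()
        best=min(((cost(x0*1e3+[dx,dy]),dx,dy) for dx in np.arange(-12,13,1.5) for dy in np.arange(-12,13,1.5)))
        r[c]=(x0*1e3+best[1:],1-best[0])
    print(n,{c:(np.round(v[0],1).tolist(),round(v[1],3)) for c,v in r.items()})
E
```

```text
tall_1 rough [[0.641, -0.251], [0.634, -0.272]]
tall_1 {'top': ([642.3, -257.0], np.float64(0.851)), 'side': ([637.8, -255.5], np.float64(0.728))}
tall_2 rough [[0.461, -0.171], [0.454, -0.191]]
tall_2 {'top': ([463.1, -174.9], np.float64(0.756)), 'side': ([454.1, -170.4], np.float64(0.668))}
short_1 rough [[0.508, -0.282], [0.502, -0.296]]
short_1 {'top': ([503.7, -284.8], np.float64(0.835)), 'side': ([500.7, -281.8], np.float64(0.546))}
short_2 rough [[0.595, -0.137], [0.585, -0.16]]
short_2 {'top': ([593.4, -144.4], np.float64(0.907)), 'side': ([588.9, -144.4], np.float64(0.584))}
reagent rough [[0.577, -0.418], [0.568, -0.431]]
reagent {'top': ([575.5, -426.1], np.float64(0.897)), 'side': ([571.0, -421.6], np.float64(0.948))}
```

```bash
python3 - <<'E'
import cv2
im=cv2.imread("pics/top0.png")[160:310,160:340]
cv2.imwrite("pics/rotor_top.png",cv2.resize(im,(720,600),interpolation=cv2.INTER_CUBIC))
im=cv2.imread("pics/side0.png")[155:265,250:390]
cv2.imwrite("pics/rotor_side.png",cv2.resize(im,(700,550),interpolation=cv2.INTER_CUBIC))
E
```

```text
(no output)
```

View pics/rotor_top.png

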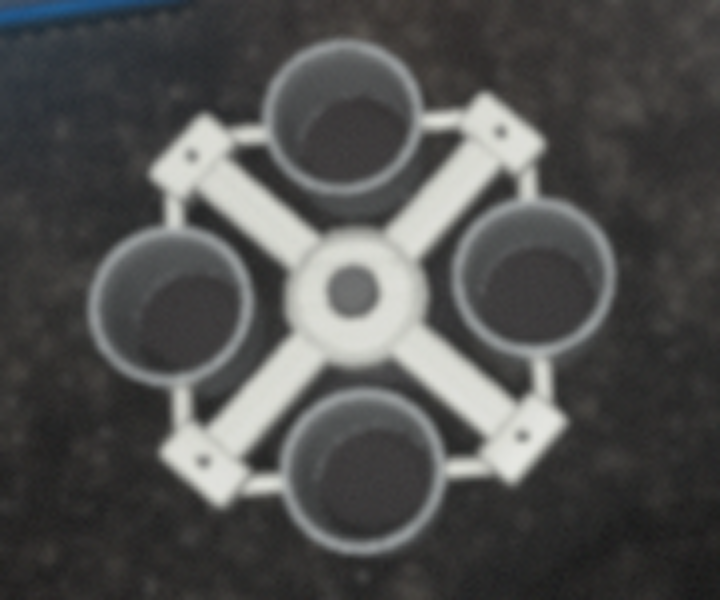

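View pics/rotor_side.png

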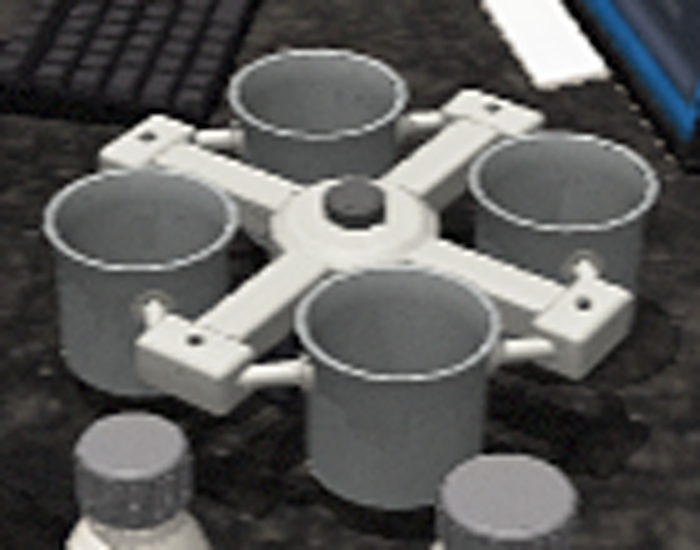

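```bash
cat > fit.py <<'E'
from h import *
def grab(im,s0):
    # grabCut around predicted silhouette
    gm=np.full(s0.shape,cv2.GC_BGD,np.uint8)
    k=lambda n:cv2.getStructuringElement(cv2.MORPH_ELLIPSE,(n,n))
    u=s0.astype(np.uint8)
    gm[cv2.dilate(u,k(21))>0]=cv2.GC_PR_BGD
    gm[u>0]=cv2.GC_PR_FGD
    gm[cv2.erode(u,k(13))>0]=cv2.GC_FGD
    ys,xs=np.where(cv2.dilate(u,k(61))>0); sl=np.s_[ys.min():ys.max()+1,xs.min():xs.max()+1]
    g=gm[sl].copy()
    cv2.grabCut(np.ascontiguousarray(im[sl]),g,None,np.zeros((1,65)),np.zeros((1,65)),4,cv2.GC_INIT_WITH_MASK)
    m=np.zeros(s0.shape,bool); m[sl]=(g==1)|(g==3); return m
def fit(im,info,k,x0,R=10,m=None,z0=0):
    x0=np.array(x0)
    for it in range(2):
        mm=grab(im,sil(info,k,*x0,z0)) if m is None else m
        best=(-1,)
        for st,rng in((2,R),(.5,2)):
            c0=x0*1e3 if st==2 else best[1]
            for dx in np.arange(-rng,rng+.1,st):
                for dy in np.arange(-rng,rng+.1,st):
                    v=c0+[dx,dy]; s=sil(info,k,*(v/1e3),z0); i=(s&mm).sum()/(s|mm).sum()
                    if i>best[0]: best=(i,v)
        x0=best[1]/1e3
    return best[1],best[0],mm
E
python3 - <<'E'
from fit import *
ims={c:cv2.imread(f"pics/{c}0.png") for c in ["top","side"]}
info={c:camera_info(c) for c in ims}
X={"tall_1":(.640,-.256),"tall_2":(.459,-.173),"short_1":(.502,-.283),"short_2":(.591,-.144),"reagent":(.573,-.424)}
vis={c:ims[c].copy() for c in ims}
for n,x in X.items():
    for c in ims:
        v,i,m=fit(ims[c],info[c],n.split("_")[0],x)
        print(n,c,v.round(1),round(i,3))
        for mk,col in((m,(0,255,0)),(sil(info[c],n.split("_")[0],*(v/1e3)),(0,0,255))):
            cs,_=cv2.findContours(mk.astype(np.uint8),0,1); cv2.drawContours(vis[c],cs,-1,col,1)
def crop(im,x,y,w,h,s): return cv2.resize(im[y:y+h,x:x+w],None,fx=s,fy=s,interpolation=cv2.INTER_NEAREST)
cv2.imwrite("pics/v_top.png",crop(vis["top"],330,170,180,145,4)); cv2.imwrite("pics/v_side.png",crop(vis["side"],240,230,190,220,2.7))
E
```

```text
tall_1 top [ 640. -256.] 0.926
tall_1 side [ 637.5 -255.5] 0.945
tall_2 top [ 458.5 -171. ] 0.907
tall_2 side [ 454.5 -168.5] 0.939
short_1 top [ 504.  -282.5] 0.687
short_1 side [ 500.5 -280.5] 0.935
short_2 top [ 592.5 -144. ] 0.916
short_2 side [ 589.5 -142.5] 0.918
reagent top [ 577.5 -426. ] 0.76
reagent side [ 571.5 -421.5] 0.946
```

View pics/v_top.png

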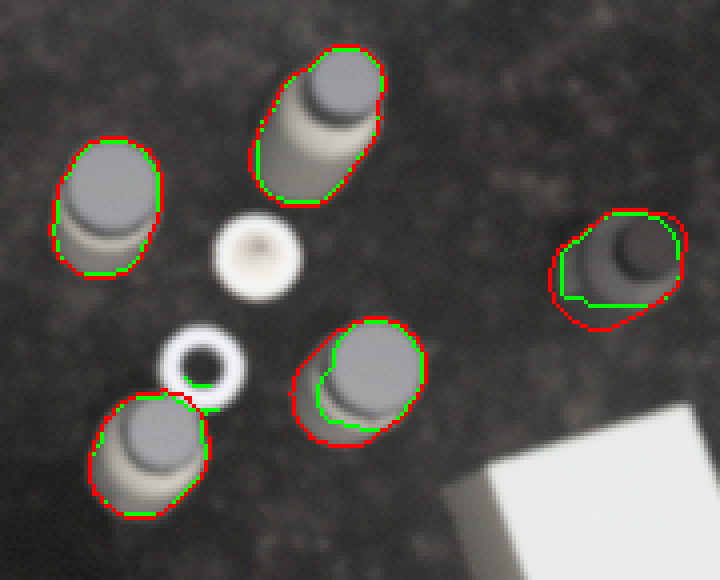

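View pics/v_side.png

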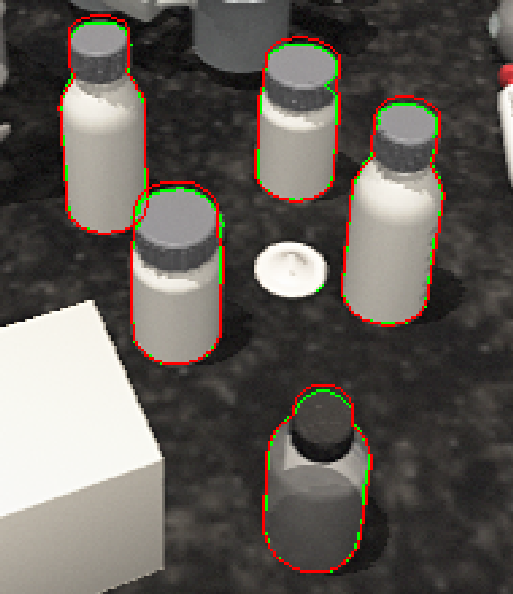

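```bash
python3 - <<'E'
from fit import *
from scipy.optimize import least_squares
ims={c:cv2.imread(f"pics/{c}0.png") for c in ["top","side"]}
info={c:camera_info(c) for c in ims}
# rims: crop ellipses outer, in crop px; top crop x4 off (160,160); side x5 off (250,155)
top=[(343,117),(171,306),(362,471),(534,277)]; hubt=(353,291)
side=[(318,97),(142,220),(398,322),(564,182)]; hubs=(356,190)
for c,L,s,o,h in(("top",top,4,(160,160),hubt),("side",side,5,(250,155),hubs)):
    P=np.array([back(info[c],(u/s+o[0],v/s+o[1]),.088)[:2] for u,v in L])
    hp=back(info[c],(h[0]/s+o[0],h[1]/s+o[1]),.091)
    C=P.mean(0); r=np.linalg.norm(P-C,axis=1); an=np.degrees(np.arctan2(*(P-C)[:,::-1].T))
    print(c,P.round(4).tolist(),"C",C.round(4),"r",r.round(4),an.round(1),"hub",hp.round(4))
E
```

```text
top [[0.6417, 0.0963], [0.5341, 0.1776], [0.4529, 0.0711], [0.5599, -0.0108]] C [0.5471 0.0835] r [0.0954 0.095  0.0951 0.0952] [   7.7   97.9 -172.5  -82.3] hub [0.5466 0.0829 0.091 ]
side [[0.5337, 0.1689], [0.4528, 0.0648], [0.5589, -0.0153], [0.6405, 0.0905]] C [0.5465 0.0772] r [0.0925 0.0945 0.0934 0.095 ] [  97.9 -172.5  -82.4    8. ] hub [0.5469 0.0817 0.091 ]
```

arm_command:
  steps: "0 0 70 0; 60 35 70 0.15; 115 70 70 0.3; 170 105 70 0.45; 225 140 70 0.6; 280 175 70 0.75; 335 210 70 0.88; 390 245 70 0.88; 440 275 70 0.88; 464 291 70 0.88; 464 291 70 0.88"
  fingers: 1
  newtons: 40

```text
clock: 2.02
tcp_pos: [0.6413, -0.2541, 0.2996]
orientation: [-0.0, 0.982, -0.187, -0.001]
wrist_force: [-0.5, 0.3, -0.8]
finger_gap: 0.0854
```

```bash
python3 - <<'E'
from h import *
i=camera_info("wrist"); im=read_camera("wrist"); cv2.imwrite("pics/w1.png",im[:,:,::-1])
s=get_state(); print(s["tcp_pos"],s["orientation"],s["joint_pos"].round(2),s["finger_gap"])
print("cam",(-i["R"].T@i["t"]).round(4)); np.savez("w1.npz",**i)
E
```

```text
[ 0.63983941 -0.25542979  0.30015526] [-8.06151294e-05  9.82100846e-01 -1.88354837e-01 -6.14991595e-04] [-0.5   0.56  0.6   1.61 -0.    1.45] 0.08540563403567233
cam [ 0.6673 -0.186   0.442 ]
```

View pics/w1.png

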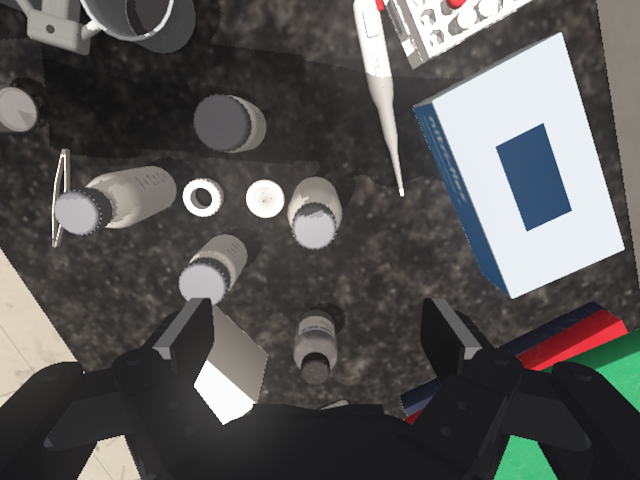

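```bash
python3 - <<'E'
from fit import *
im=cv2.imread("pics/w1.png"); info=dict(np.load("w1.npz"))
X={"tall_1":(.639,-.256),"tall_2":(.457,-.170),"short_1":(.502,-.281),"short_2":(.591,-.144),"reagent":(.573,-.424)}
vis=im.copy()
for n,x in X.items():
    k=n.split("_")[0]
    v,i,m=fit(im,info,k,x); print(n,v.round(1),round(i,3))
    for mk,col in((m,(0,255,0)),(sil(info,k,*(v/1e3)),(0,0,255))):
        cs,_=cv2.findContours(mk.astype(np.uint8),0,1); cv2.drawContours(vis,cs,-1,col,1)
cv2.imwrite("pics/w1v.png",cv2.resize(vis[100:340,40:360],None,fx=2.4,fy=2.4,interpolation=cv2.INTER_NEAREST))
E
```

```text
tall_1 [ 637. -255.] 0.953
tall_2 [ 454.5 -169.5] 0.944
short_1 [ 501.  -280.5] 0.909
short_2 [ 589.  -143.5] 0.949
reagent [ 568.5 -428.5] 0.859
```

View pics/w1v.png

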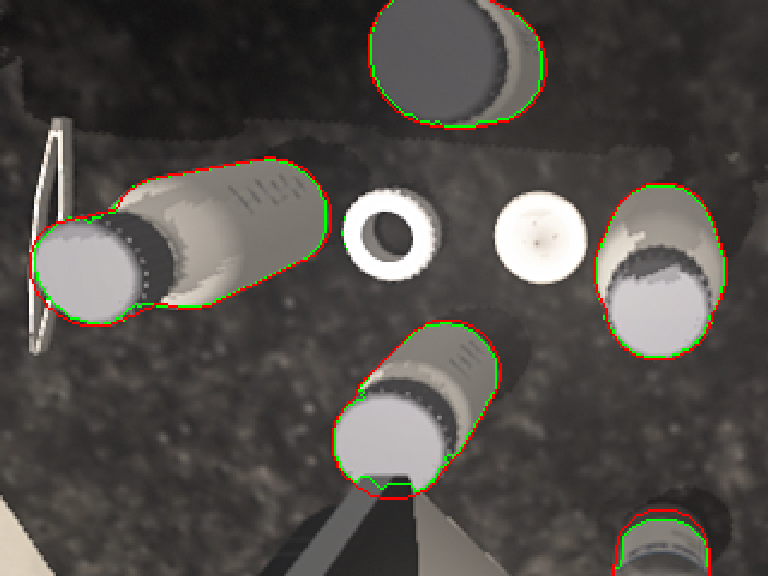

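arm_command:
  steps: "-2.5 0 -50 0; -2.5 0 -100 0; -2.5 0 -140 0; -2.5 0 -165 0; -2.5 0 -182 0; -2.5 0 -182 0; -2.5 0 -182 0"

```text
clock: 2.95
tcp_pos: [0.6378, -0.2562, 0.1197]
orientation: [0.0, 0.982, -0.189, 0.0]
wrist_force: [0.0, -0.1, -0.5]
finger_gap: 0.0851
```

arm_command:
  steps: "0 0 0 0; 0 0 0 0; 0 0 0 0; 0 0 0 0; 0 0 0 0; 0 0 0 0"
  fingers: -1
  newtons: 40

```text
clock: 3.7
tcp_pos: [0.6382, -0.2563, 0.1206]
orientation: [0.001, 0.982, -0.189, 0.001]
wrist_force: [-2.0, 0.5, 6.2]
finger_gap: 0.0367
```

arm_command:
  steps: "0 0 20 0; 0 0 60 0; 0 0 110 0; -10 40 140 0.1; -25 90 140 0.2; -40 140 140 0.3; -55 176 140 0.3; -55 176 140 0.3; -55 176 140 0.3"

```text
clock: 4.82
tcp_pos: [0.5833, -0.0805, 0.2601]
orientation: [0.0, 0.999, -0.04, 0.001]
wrist_force: [0.1, -0.1, -2.5]
finger_gap: 0.0366
```

```bash
cat > snap.py <<'E'
import sys
from h import *
n=sys.argv[1]; s=get_state(); i=camera_info("wrist"); im=read_camera("wrist"); cv2.imwrite(f"pics/{n}.png",im[:,:,::-1]); np.savez(n+".npz",**i)
print(s["clock"],s["tcp_pos"].round(4),s["orientation"].round(3),s["joint_pos"].round(2),s["finger_gap"].round(4),s["wrist_force"].round(1))
E
python3 snap.py w2
```

```text
Traceback (most recent call last):
  File "snap.py", line 4, in <module>
    print(s["clock"],s["tcp_pos"].round(4),s["orientation"].round(3),s["joint_pos"].round(2),s["finger_gap"].round(4),s["wrist_force"].round(1))
                                                                                             ^^^^^^^^^^^^^^^^^^^^^
AttributeError: 'float' object has no attribute 'round'
```

View pics/w2.png

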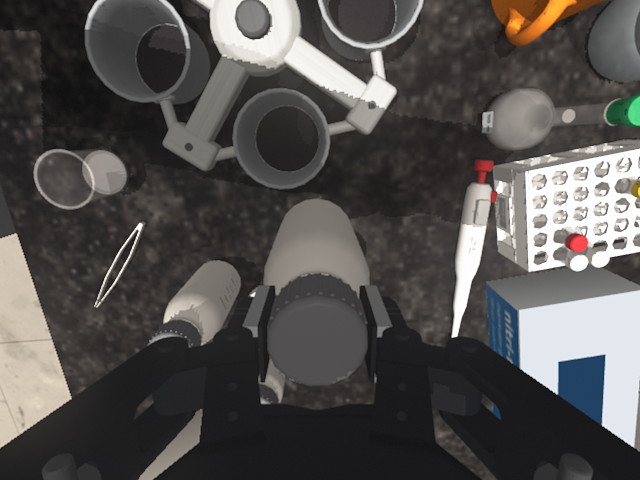

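```bash
sed -i 's/s\["finger_gap"\].round(4)/round(s["finger_gap"],4)/' snap.py
cat > rotor.py <<'E'
from fit import *
from scipy.optimize import minimize
def rotor(im,info,x0=(546,83,7.8),mask=None):
    g=cv2.GaussianBlur(cv2.cvtColor(im,cv2.COLOR_BGR2GRAY),(0,0),.8).astype(np.float32)
    t=np.linspace(0,2*np.pi,180,endpoint=False)
    def samp(P):
        uv=proj(info,P).astype(np.float32); ok=(uv[:,0]>2)&(uv[:,0]<637)&(uv[:,1]>2)&(uv[:,1]<477)
        if mask is not None: ok&=mask[np.clip(uv[:,1],0,479).astype(int),np.clip(uv[:,0],0,639).astype(int)]
        return cv2.remap(g,uv[:,0].copy(),uv[:,1].copy(),cv2.INTER_LINEAR).ravel(),ok
    def cost(p):
        tot=0
        for k in range(4):
            b=np.radians(p[2]+90*k); c=np.array([p[0]+95*np.cos(b),p[1]+95*np.sin(b)])/1e3
            R=lambda r:np.c_[c[0]+r*np.cos(t),c[1]+r*np.sin(t),np.full(180,.088)]
            a0,ok=samp(R(.0405)); a1,_=samp(R(.0465)); a2,_=samp(R(.0345))
            tot+=(np.clip(2*a0-a1-a2,-100,100)*ok).sum()
        return -tot/720
    best=min(((cost((x0[0]+dx,x0[1]+dy,x0[2]+da)),x0[0]+dx,x0[1]+dy,x0[2]+da) for dx in range(-8,9,2) for dy in range(-8,9,2) for da in(-2,0,2)))
    r=minimize(cost,best[1:],method="Nelder-Mead",options=dict(initial_simplex=np.array(best[1:])+np.array([[0,0,0],[1.5,0,0],[0,1.5,0],[0,0,1.]])))
    return r.x,-r.fun
E
python3 - <<'E'
from rotor import *
print("top",rotor(cv2.imread("pics/top0.png"),camera_info("top")))
print("side",rotor(cv2.imread("pics/side0.png"),camera_info("side")))
im=cv2.imread("pics/w2.png");i=dict(np.load("w2.npz"))
p,_=r=rotor(im,i); print("wrist",r)
t=np.linspace(0,2*np.pi,60)
for k in range(4):
    b=np.radians(p[2]+90*k); c=np.array([p[0]+95*np.cos(b),p[1]+95*np.sin(b)])/1e3
    print(c.round(4))
    for rr in(.0385,.0425): cv2.polylines(im,[np.round(proj(i,np.c_[c[0]+rr*np.cos(t),c[1]+rr*np.sin(t),np.full(60,.088)])).astype(int)],True,(0,0,255))
# held tall
s=get_state(); print(s["tcp_pos"])
v,q,m=fit(cv2.imread("pics/w2.png"),i,"tall",s["tcp_pos"][:2],z0=.1395); print("held",v,q)
for mk,col in((m,(0,255,0)),(sil(i,"tall",*(v/1e3),.1395),(255,0,255))):
    cs,_=cv2.findContours(mk.astype(np.uint8),0,1); cv2.drawContours(im,cs,-1,col,1)
cv2.imwrite("pics/w2v.png",im)
E
```

```text
top (array([548.15182608,  84.48099857,   7.75531368]), np.float64(92.25237274169922))
side (array([545.14634443,  81.61336174,   7.68931128]), np.float64(62.04674530029297))
wrist (array([545.4224903 ,  85.42959739,   7.62754768]), np.float64(50.10316848754883))
[0.6396 0.098 ]
[0.5328 0.1796]
[0.4513 0.0728]
[ 0.558  -0.0087]
[ 0.58348443 -0.08102926  0.26008144]
held [582.98442849 -78.02925733] 0.9407112274024738
```

View pics/w2v.png

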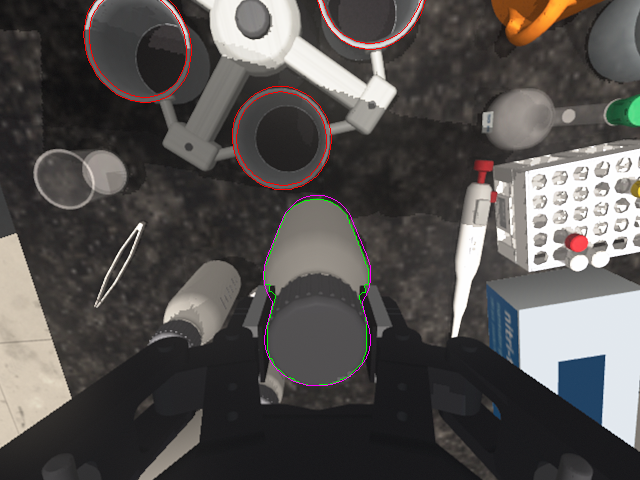

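arm_command:
  steps: "-10 60 0 0; -25 120 0 0; -38 180 0 0; -48 235 0 0; -50 257 0 0; -50 257 -15 0; -50 257 -15 0; -50 257 -15 0"

```text
clock: 5.88
tcp_pos: [0.5338, 0.1745, 0.2446]
orientation: [0.001, 0.999, -0.041, 0.0]
wrist_force: [0.4, -0.0, -2.4]
finger_gap: 0.0368
```

```bash
python3 snap.py w3; python3 - <<'E'
from h import *
for c in["side","top"]: cv2.imwrite(f"pics/{c}3.png",read_camera(c)[:,:,::-1])
a=cv2.imread("pics/side3.png")[80:280,220:420]; b=cv2.imread("pics/top3.png")[130:330,130:330]
cv2.imwrite("pics/st3.png",np.hstack([cv2.resize(a,(400,400)),cv2.resize(b,(400,400))]))
E
```

```text
5.875 [0.5338 0.1745 0.2446] [ 0.001  0.999 -0.041  0.   ] [ 0.17  0.28  0.04  1.32 -0.    1.83] 0.0368 [ 0.4 -0.  -2.4]
```

View pics/w3.png

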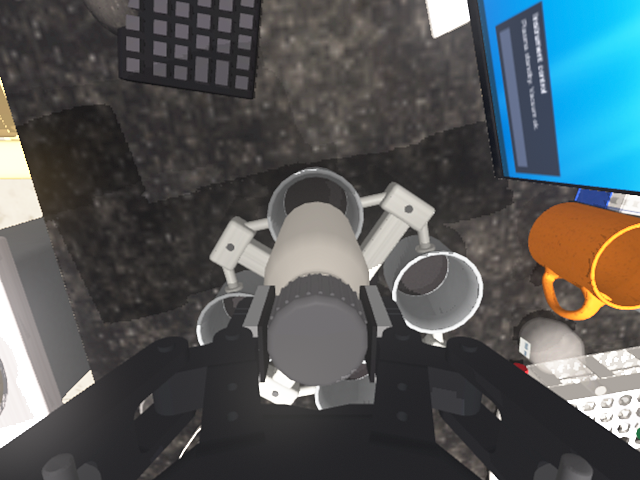

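View pics/st3.png

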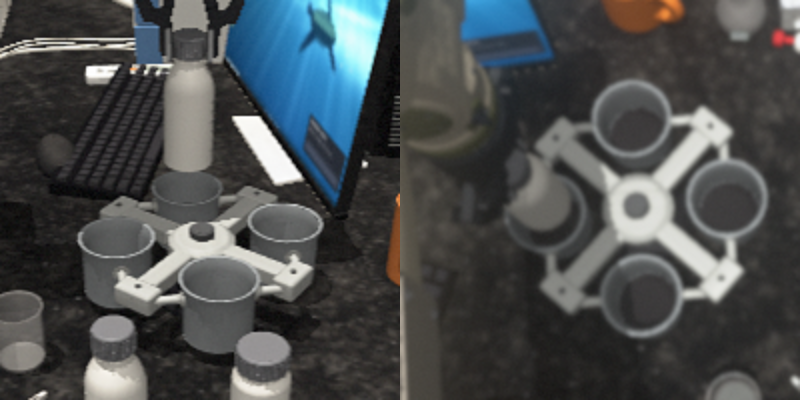

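```bash
cat > rel.py <<'E'
from rotor import *
def rel(n,kind,z0,x0,tgt_deg,cams=("wrist","side","top"),rot0=(546,84,7.7),vis=False):
    for c in cams:
        im=cv2.imread(f"pics/{c}{n}.png" if c!="wrist" else f"pics/w{n}.png"); i=dict(np.load(f"w{n}.npz")) if c=="wrist" else camera_info(c)
        v,q,m=fit(im,i,kind,x0,z0=z0)
        s=sil(i,kind,*(v/1e3),z0); mask=cv2.dilate(s.astype(np.uint8),np.ones((5,5)))==0
        p,f=rotor(im,i,rot0,mask)
        b=np.radians(p[2]+tgt_deg); t=p[:2]+95*np.array([np.cos(b),np.sin(b)])
        print(c,"held",v.round(1),round(q,3),"rotor",p.round(1),round(f,1),"bucket",t.round(1),"need",(t-v).round(1))
        if vis:
            tt=np.linspace(0,2*np.pi,60)
            for k in range(4):
                b=np.radians(p[2]+90*k); cc=np.array([p[0]+95*np.cos(b),p[1]+95*np.sin(b)])/1e3
                for rr in(.0385,.0425): cv2.polylines(im,[np.round(proj(i,np.c_[cc[0]+rr*np.cos(tt),cc[1]+rr*np.sin(tt),np.full(60,.088)])).astype(int)],True,(0,0,255))
            for mk,col in((m,(0,255,0)),(s,(255,0,255))):
                cs,_=cv2.findContours(mk.astype(np.uint8),0,1); cv2.drawContours(im,cs,-1,col,1)
            cv2.imwrite(f"pics/{c}{n}v.png",im)
E
python3 -c "
from rel import *
rel(3,'tall',.124,(.533,.177),90,vis=True)
a=cv2.imread('pics/side3v.png')[80:280,220:420]; b=cv2.imread('pics/top3v.png')[130:330,130:330]
c=cv2.imread('pics/wrist3v.png')[140:420,160:500]
cv2.imwrite('pics/all3v.png',np.hstack([cv2.resize(x,(s,400)) for x,s in((a,267),(b,267),(c,266))])); cv2.imwrite('pics/c3v.png',cv2.resize(c,None,fx=2,fy=2))
"
```

```text
wrist held [533.5 176. ] 0.906 rotor [545.8  85.7   8. ] 48.5 bucket [532.6 179.7] need [-0.9  3.7]
side held [534. 175.] 0.94 rotor [545.3  81.6   7.6] 49.6 bucket [532.7 175.8] need [-1.3  0.8]
top held [531.  160.5] 0.772 rotor [548.1  84.3   7.8] 69.8 bucket [535.1 178.4] need [ 4.1 17.9]
```

View pics/c3v.png

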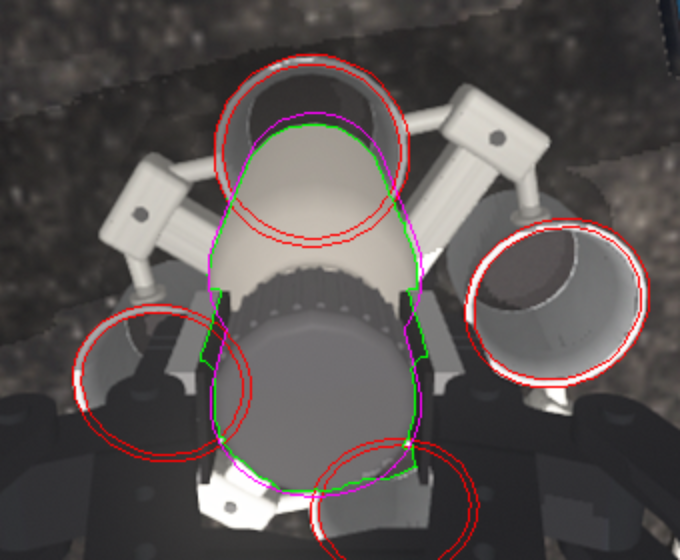

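View pics/all3v.png

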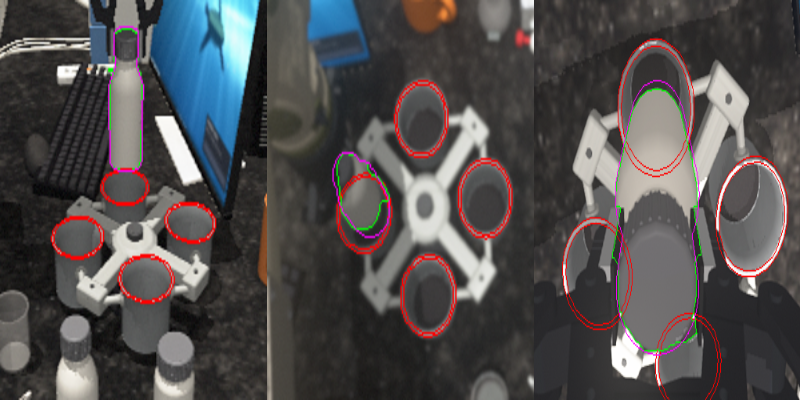

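arm_command:
  steps: "-1 2 -10 0; -1 2 -25 0; -1 2 -40 0; -1 2 -50 0; -1 2 -60 0; -1 2 -70 0; -1 2 -70 0"

```text
clock: 6.9
tcp_pos: [0.5324, 0.177, 0.1744]
orientation: [0.001, 0.999, -0.041, 0.0]
wrist_force: [0.5, 0.1, -1.8]
finger_gap: 0.0371
```

```bash
python3 snap.py w4; python3 - <<'E'
from h import *
for c in["side"]: cv2.imwrite(f"pics/{c}4.png",read_camera(c)[:,:,::-1])
a=cv2.imread("pics/side4.png")[80:280,220:420]; b=cv2.imread("pics/w4.png")[140:420,160:500]
cv2.imwrite("pics/st4.png",np.hstack([cv2.resize(a,(400,400)),cv2.resize(b,(400,400))]))
E
```

```text
6.9 [0.5324 0.177  0.1744] [ 0.001  0.999 -0.041  0.   ] [ 0.18  0.31 -0.1   1.16 -0.    1.83] 0.0371 [ 0.5  0.1 -1.8]
```

View pics/st4.png

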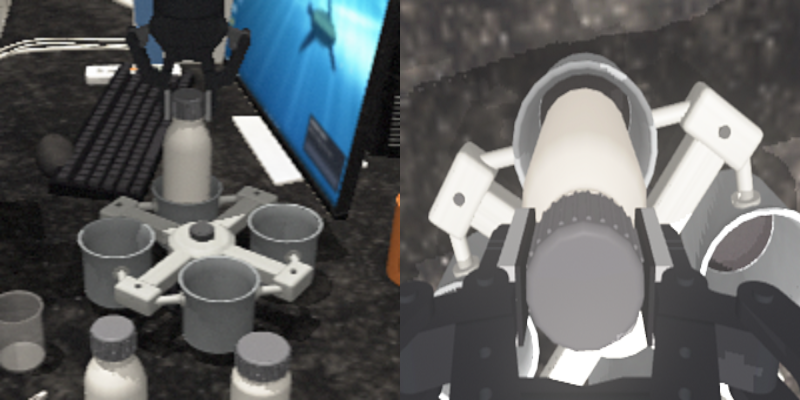

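arm_command:
  steps: "0 0 -8 0; 0 0 -16 0; 0 0 -22 0; 0 0 -26 0; 0 0 -28 0; 0 0 -29 0; 0 0 -30 0; 0 0 -31 0; 0 0 -31 0; 0 0 -31 0"

```text
clock: 8.25
tcp_pos: [0.5331, 0.1771, 0.1446]
orientation: [0.0, 0.999, -0.041, 0.001]
wrist_force: [0.5, -0.5, -1.8]
finger_gap: 0.0369
```

arm_command:
  steps: "0 0 -1 0; 0 0 -2 0; 0 0 -2 0"

```text
clock: 8.62
tcp_pos: [0.5332, 0.1771, 0.1428]
orientation: [0.0, 0.999, -0.041, 0.002]
wrist_force: [0.7, -0.5, 0.1]
finger_gap: 0.0368
```

arm_command:
  steps: "0 0 0 0; 0 0 0 0; 0 0 0 0; 0 0 0 0; 0 0 0 0"
  fingers: 1

```text
clock: 9.25
tcp_pos: [0.5332, 0.1771, 0.1428]
orientation: [0.0, 0.999, -0.041, 0.002]
wrist_force: [0.6, -0.3, 0.2]
finger_gap: 0.0853
```

arm_command:
  steps: "0 0 25 0; 0 0 70 0; -15 -50 130 -0.1; -30 -110 150 -0.2; -45 -170 150 -0.3; -60 -230 150 -0.4; -70 -290 150 -0.44; -78 -346 150 -0.44; -78 -346 150 -0.44; -78 -346 150 -0.44"

```text
clock: 10.5
tcp_pos: [0.455, -0.1692, 0.2927]
orientation: [0.0, 0.966, -0.259, 0.001]
wrist_force: [0.4, 0.0, 0.3]
finger_gap: 0.0851
```

```bash
python3 snap.py w5; python3 - <<'E'
from fit import *
for c in["side"]: cv2.imwrite(f"pics/{c}5.png",read_camera(c)[:,:,::-1])
a=cv2.imread("pics/side5.png")[80:280,220:420]; b=cv2.imread("pics/w5.png")
cv2.imwrite("pics/st5.png",np.hstack([cv2.resize(a,(320,400)),cv2.resize(b,(480,400))]))
i=dict(np.load("w5.npz"))
for n,x in {"tall_2":(.4545,-.169),"short_1":(.501,-.2805),"short_2":(.589,-.143)}.items():
    v,q,m=fit(b,i,n.split("_")[0],x,R=6); print(n,v.round(1),round(q,3))
E
```

```text
10.5 [ 0.455  -0.1692  0.2927] [ 0.     0.966 -0.259  0.001] [-0.52  0.13 -0.04  1.4  -0.    1.57] 0.0851 [0.4 0.  0.3]
tall_2 [ 454.5 -168.5] 0.953
short_1 [ 500.  -280.5] 0.937
short_2 [ 587.5 -142.5] 0.954
```

View pics/st5.png

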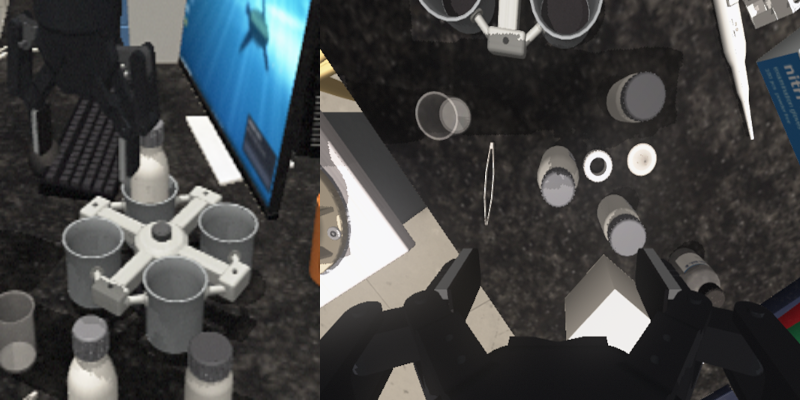

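arm_command:
  steps: "0 1 -50 0; 0 1 -100 0; 0 1 -140 0; 0 1 -162 0; 0 1 -173 0; 0 1 -173 0; 0 1 -173 0"

```text
clock: 11.48
tcp_pos: [0.4563, -0.1668, 0.121]
orientation: [0.001, 0.966, -0.257, 0.002]
wrist_force: [-0.5, -0.1, 0.1]
finger_gap: 0.0857
```

arm_command:
  steps: "0 0 0 0; 0 0 0 0; 0 0 0 0; 0 0 0 0; 0 0 0 0"
  fingers: -1
  newtons: 40

```text
clock: 12.1
tcp_pos: [0.4566, -0.1671, 0.1216]
orientation: [0.001, 0.966, -0.257, 0.003]
wrist_force: [-0.1, 1.3, 6.0]
finger_gap: 0.0364
```

arm_command:
  steps: "0 0 20 0; 0 0 70 0; 0 0 124 0.05; 30 45 124 0.2; 60 92 124 0.35; 85 130 124 0.44; 100 153 124 0.44; 100 153 124 0.44; 100 153 124 0.44"

```text
clock: 13.22
tcp_pos: [0.556, -0.0142, 0.2449]
orientation: [0.0, 0.999, -0.04, 0.002]
wrist_force: [-0.1, -0.7, -1.8]
finger_gap: 0.0362
```

```bash
python3 snap.py w6; python3 - <<'E'
from rel import *
for c in["side"]: cv2.imwrite(f"pics/{c}6.png",read_camera(c)[:,:,::-1])
z=get_state()["tcp_pos"][2]-.1216
rel(6,"tall",z,(.558,-.010),-90,("wrist","side"),vis=True)
a=cv2.imread("pics/side6v.png")[130:330,220:420]; b=cv2.imread("pics/wrist6v.png")[140:420,160:500]
cv2.imwrite("pics/st6.png",np.hstack([cv2.resize(a,(320,400)),cv2.resize(b,(480,400))]))
E
```

```text
13.225 [ 0.556  -0.0142  0.2449] [ 0.     0.999 -0.04   0.002] [-0.17  0.27  0.02  1.32 -0.    1.48] 0.0362 [-0.1 -0.7 -1.8]
wrist held [556.  -14.5] 0.915 rotor [545.3  85.1   7.5] 70.0 bucket [557.7  -9. ] need [1.7 5.5]
side held [555.5 -17.5] 0.906 rotor [545.8  81.7   7.5] 26.2 bucket [558.3 -12.5] need [2.8 5. ]
```

View pics/st6.png

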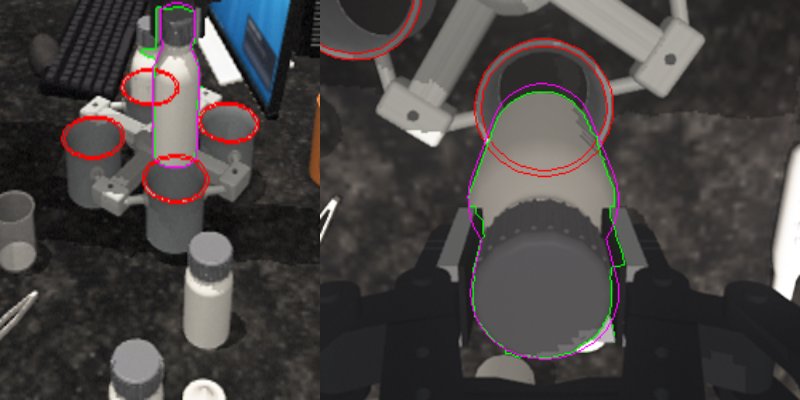

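arm_command:
  steps: "2 4.5 0 0; 2 4.5 -15 0; 2 4.5 -30 0; 2 4.5 -45 0; 2 4.5 -57 0; 2 4.5 -68 0; 2 4.5 -68 0"

```text
clock: 14.2
tcp_pos: [0.5574, -0.0102, 0.1762]
orientation: [0.0, 0.999, -0.04, 0.001]
wrist_force: [-0.6, 0.2, -1.1]
finger_gap: 0.0366
```

```bash
python3 snap.py w7; python3 - <<'E'
from h import *
for c in["side"]: cv2.imwrite(f"pics/{c}7.png",read_camera(c)[:,:,::-1])
a=cv2.imread("pics/side7.png")[130:330,220:420]; b=cv2.imread("pics/w7.png")[140:420,160:500]
cv2.imwrite("pics/st7.png",np.hstack([cv2.resize(a,(320,400)),cv2.resize(b,(480,400))]))
E
```

```text
14.2 [ 0.5574 -0.0102  0.1762] [ 0.     0.999 -0.04   0.001] [-0.16  0.3  -0.11  1.16  0.    1.49] 0.0366 [-0.6  0.2 -1.1]
```

View pics/st7.png

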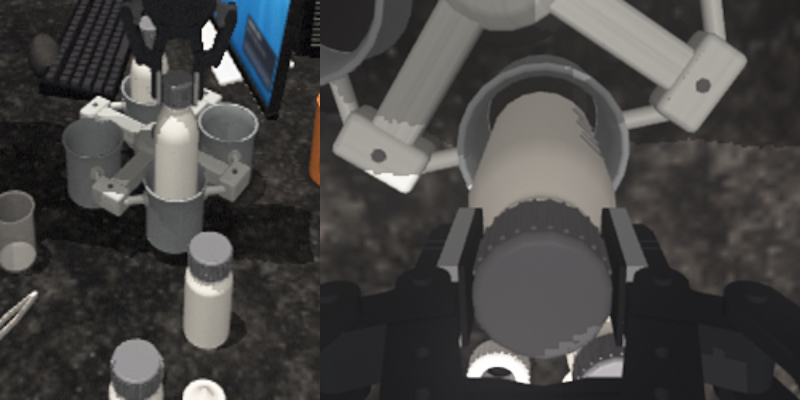

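arm_command:
  steps: "0 1 -8 0; 0 1 -16 0; 0 1 -22 0; 0 1 -26 0; 0 1 -28 0; 0 1 -29 0; 0 1 -30 0; 0 1 -31 0; 0 1 -31 0"

```text
clock: 15.42
tcp_pos: [0.5582, -0.0093, 0.1465]
orientation: [0.0, 0.999, -0.04, 0.003]
wrist_force: [0.3, -0.4, -2.4]
finger_gap: 0.0365
```

arm_command:
  steps: "0 0 -1 0; 0 0 -2 0; 0 0 -2 0"

```text
clock: 15.8
tcp_pos: [0.5581, -0.0093, 0.1444]
orientation: [0.0, 0.999, -0.04, 0.003]
wrist_force: [0.3, -0.2, -1.4]
finger_gap: 0.0363
```

arm_command:
  steps: "0 0 -1 0; 0 0 -1.5 0; 0 0 -1.5 0"

```text
clock: 16.18
tcp_pos: [0.5585, -0.0095, 0.1438]
orientation: [0.001, 0.999, -0.04, 0.003]
wrist_force: [-0.8, -1.2, 5.3]
finger_gap: 0.0367
```

arm_command:
  steps: "0 0 0 0; 0 0 0 0; 0 0 0 0; 0 0 0 0; 0 0 0 0"
  fingers: 1

```text
clock: 16.8
tcp_pos: [0.5585, -0.0095, 0.1436]
orientation: [0.001, 0.999, -0.04, 0.003]
wrist_force: [0.3, 0.1, -0.4]
finger_gap: 0.0853
```

arm_command:
  steps: "0 0 25 0; 0 0 65 0; 0 0 110 0; 10 -45 110 -0.05; 20 -95 110 -0.1; 29 -133 110 -0.15; 29 -133 110 -0.15; 29 -133 110 -0.15"

```text
clock: 17.8
tcp_pos: [0.5872, -0.1423, 0.2534]
orientation: [0.0, 0.993, -0.115, 0.003]
wrist_force: [-0.6, -0.0, -0.4]
finger_gap: 0.0858
```

```bash
python3 snap.py w8; python3 - <<'E'
from fit import *
b=cv2.imread("pics/w8.png"); i=dict(np.load("w8.npz"))
for n,x in {"short_2":(.588,-.143)}.items():
    v,q,m=fit(b,i,n.split("_")[0],x,R=6); print(n,v.round(1),round(q,3))
E
```

```text
17.8 [ 0.5872 -0.1423  0.2534] [ 0.     0.993 -0.115  0.003] [-0.37  0.36  0.17  1.37  0.    1.43] 0.0858 [-0.6 -0.  -0.4]
short_2 [ 589. -142.] 0.949
```

View pics/w8.png

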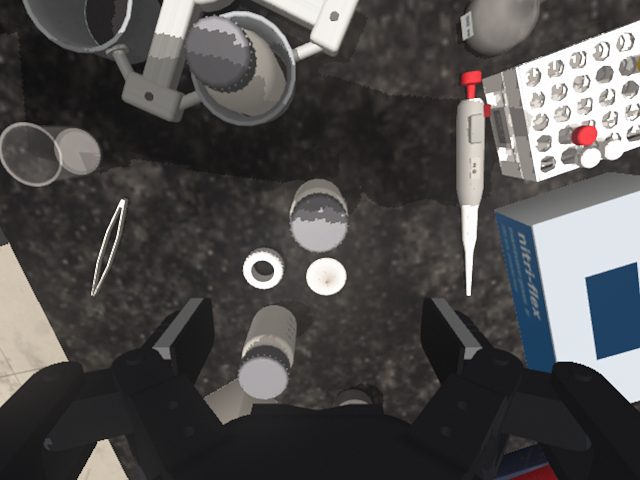

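arm_command:
  steps: "1.5 0 -50 0; 1.5 0 -100 0; 1.5 0 -140 0; 1.5 0 -168 0; 1.5 0 -182 0; 1.5 0 -182 0; 1.5 0 -182 0"

```text
clock: 18.73
tcp_pos: [0.5897, -0.1418, 0.0731]
orientation: [0.001, 0.993, -0.114, 0.004]
wrist_force: [-0.2, -0.6, 1.1]
finger_gap: 0.0853
```

arm_command:
  steps: "0 0 0 0; 0 0 0 0; 0 0 0 0; 0 0 0 0; 0 0 0 0"
  fingers: -1
  newtons: 40

```text
clock: 19.35
tcp_pos: [0.5903, -0.1421, 0.0743]
orientation: [0.001, 0.993, -0.115, 0.005]
wrist_force: [-1.4, 0.6, 6.3]
finger_gap: 0.0488
```

```bash
python3 - <<'E'
from h import *
for z in (0,.05): print("side",z,back("side",(390,183),z).round(3), "mug",back("side",(432,222),z).round(3),back("side",(418,200),z).round(3))
for z in (0,.1,.3,.4): print("top",z,back("top",(207,160),z).round(3),back("top",(172,85),z).round(3), "mugtop",back("top",(245,140),z).round(3))
# triangulate monitor top right corner: side (416,65) ; top (207,160)?
for zs in (.2,.25,.3,.35,.4,.45): print(zs,back("side",(416,66),zs).round(3),back("top",(178,84),zs).round(3),back("top",(207,160),zs).round(3))
E
```

```text
side 0 [0.741 0.27  0.   ] mug [0.811 0.091 0.   ] [0.798 0.186 0.   ]
side 0.05 [0.722 0.188 0.05 ] mug [0.787 0.021 0.05 ] [0.775 0.11  0.05 ]
top 0 [0.734 0.206 0.   ] [0.919 0.308 0.   ] mugtop [0.788 0.122 0.   ]
top 0.1 [0.698 0.182 0.1  ] [0.867 0.276 0.1  ] mugtop [0.748 0.105 0.1  ]
top 0.3 [0.627 0.135 0.3  ] [0.765 0.211 0.3  ] mugtop [0.667 0.072 0.3  ]
top 0.4 [0.591 0.111 0.4  ] [0.713 0.179 0.4  ] mugtop [0.627 0.055 0.4  ]
0.2 [0.855 0.604 0.2  ] [0.819 0.232 0.2  ] [0.663 0.159 0.2  ]
0.25 [0.815 0.45  0.25 ] [0.793 0.216 0.25 ] [0.645 0.147 0.25 ]
0.3 [0.776 0.295 0.3  ] [0.767 0.201 0.3  ] [0.627 0.135 0.3  ]
0.35 [0.736 0.141 0.35 ] [0.741 0.185 0.35 ] [0.609 0.123 0.35 ]
0.4 [ 0.697 -0.014  0.4  ] [0.716 0.17  0.4  ] [0.591 0.111 0.4  ]
0.45 [ 0.657 -0.168  0.45 ] [0.69  0.154 0.45 ] [0.573 0.099 0.45 ]
```

arm_command:
  steps: "0 0 20 0; 0 0 70 0; 20 0 120 0; 55 30 140 0; 60 85 140 0.05; 60 140 140 0.1; 56 195 140 0.15; 50 237 135 0.15; 50 237 125 0.15; 50 237 125 0.15; 50 237 125 0.15"

```text
clock: 20.72
tcp_pos: [0.6404, 0.0937, 0.1992]
orientation: [0.001, 0.999, -0.041, 0.005]
wrist_force: [-0.9, -0.1, -1.3]
finger_gap: 0.0487
```

```bash
python3 snap.py w9; python3 - <<'E'
from rel import *
for c in["side"]: cv2.imwrite(f"pics/{c}9.png",read_camera(c)[:,:,::-1])
z=get_state()["tcp_pos"][2]-.0743
rel(9,"short",z,(.640,.096),0,("wrist","side"),rot0=(545.5,84,7.7),vis=True)
a=cv2.imread("pics/side9v.png")[80:280,250:450]; b=cv2.imread("pics/wrist9v.png")[140:420,160:500]
cv2.imwrite("pics/st9.png",np.hstack([cv2.resize(a,(320,400)),cv2.resize(b,(480,400))]))
E
```

```text
20.725 [0.6404 0.0937 0.1992] [ 0.001  0.999 -0.041  0.005] [ 0.02  0.46  0.18  1.28 -0.    1.67] 0.0487 [-0.9 -0.1 -1.3]
wrist held [639.5  95. ] 0.929 rotor [545.3  85.6   7.6] 62.1 bucket [639.5  98.1] need [0.  3.1]
side held [641.  94.] 0.899 rotor [545.6  82.4   7.9] 29.5 bucket [639.6  95.5] need [-1.4  1.5]
```

View pics/st9.png

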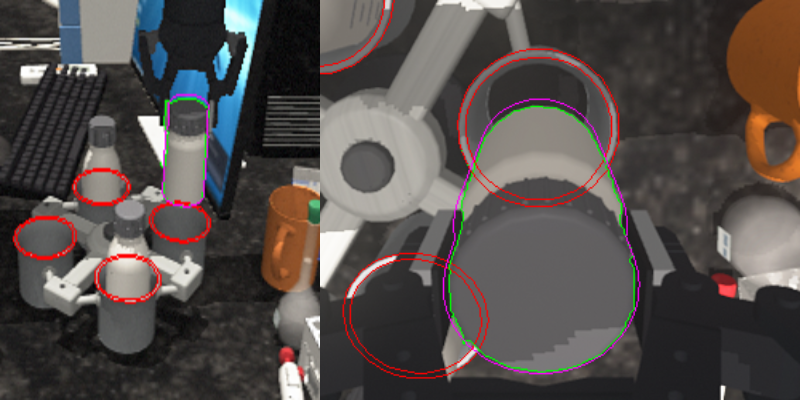

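arm_command:
  steps: "-0.5 2.5 -5 0; -0.5 2.5 -20 0; -0.5 2.5 -35 0; -0.5 2.5 -48 0; -0.5 2.5 -60 0; -0.5 2.5 -72 0; -0.5 2.5 -72 0"

```text
clock: 21.7
tcp_pos: [0.6394, 0.0961, 0.1262]
orientation: [0.001, 0.999, -0.041, 0.004]
wrist_force: [0.1, 0.9, -1.8]
finger_gap: 0.049
```

```bash
python3 snap.py w10; python3 - <<'E'
from h import *
for c in["side"]: cv2.imwrite(f"pics/{c}10.png",read_camera(c)[:,:,::-1])
a=cv2.imread("pics/side10.png")[80:280,250:450]; b=cv2.imread("pics/w10.png")[140:420,160:500]
cv2.imwrite("pics/st10.png",np.hstack([cv2.resize(a,(320,400)),cv2.resize(b,(480,400))]))
E
```

```text
21.7 [0.6394 0.0961 0.1262] [ 0.001  0.999 -0.041  0.004] [ 0.03  0.49  0.05  1.12 -0.    1.68] 0.049 [ 0.1  0.9 -1.8]
```

View pics/st10.png

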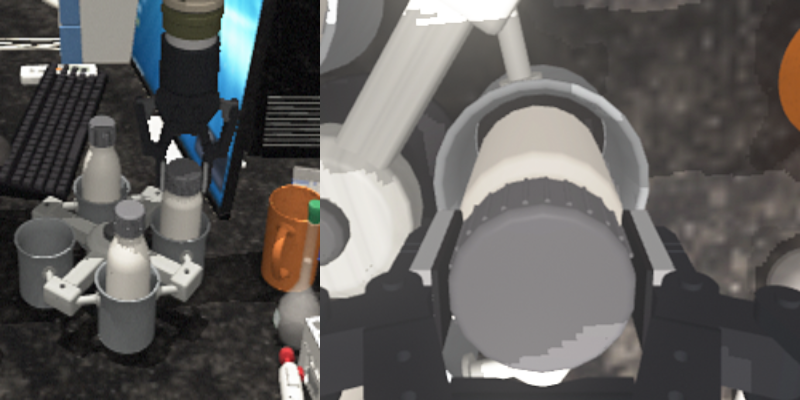

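Well centred and free of contact. I'll lower it the rest of the way.

arm_command:
  steps: "0 0 -8 0; 0 0 -15 0; 0 0 -20 0; 0 0 -24 0; 0 0 -26 0; 0 0 -27 0; 0 0 -28 0; 0 0 -29 0; 0 0 -29 0"

```text
clock: 22.92
tcp_pos: [0.6403, 0.0961, 0.0987]
orientation: [0.001, 0.999, -0.041, 0.005]
wrist_force: [0.5, 0.2, -2.0]
finger_gap: 0.0486
```

arm_command:
  steps: "0 0 -0.5 0; 0 0 -1 0; 0 0 -1 0"

```text
clock: 23.3
tcp_pos: [0.6403, 0.0961, 0.0977]
orientation: [0.001, 0.999, -0.041, 0.005]
wrist_force: [-0.8, 0.8, -0.5]
finger_gap: 0.0482
```

arm_command:
  steps: "0 0 -1 0; 0 0 -1.5 0; 0 0 -1.5 0"

```text
clock: 23.68
tcp_pos: [0.6403, 0.0962, 0.0964]
orientation: [0.001, 0.999, -0.041, 0.005]
wrist_force: [-0.7, 0.4, 0.2]
finger_gap: 0.0484
```

arm_command:
  steps: "0 0 0 0; 0 0 0 0; 0 0 0 0; 0 0 0 0; 0 0 0 0"
  fingers: 1

```text
clock: 24.3
tcp_pos: [0.6403, 0.0962, 0.0964]
orientation: [0.001, 0.999, -0.041, 0.005]
wrist_force: [-0.5, 0.4, -0.1]
finger_gap: 0.0854
```

arm_command:
  steps: "0 0 20 0; 0 0 60 0; 0 0 115 0; -5 -20 155 0; -25 -75 155 -0.1; -46 -130 155 -0.2; -67 -185 155 -0.3; -88 -240 155 -0.4; -109 -295 155 -0.42; -130 -350 155 -0.42; -140 -376 155 -0.42; -140 -376 155 -0.42; -140 -376 155 -0.42"

```text
clock: 25.92
tcp_pos: [0.5004, -0.2793, 0.2514]
orientation: [0.002, 0.969, -0.248, 0.005]
wrist_force: [-0.2, 0.5, -0.6]
finger_gap: 0.0851
```

```bash
python3 snap.py w11; python3 - <<'E'
from fit import *
b=cv2.imread("pics/w11.png"); i=dict(np.load("w11.npz"))
for n,x in {"short_1":(.5005,-.2805)}.items():
    v,q,m=fit(b,i,n.split("_")[0],x,R=6); print(n,v.round(1),round(q,3))
E
```

```text
25.925 [ 0.5004 -0.2793  0.2514] [ 0.002  0.969 -0.248  0.005] [-0.65  0.3   0.07  1.34  0.    1.42] 0.0851 [-0.2  0.5 -0.6]
short_1 [ 500.5 -280.5] 0.951
```

View pics/w11.png

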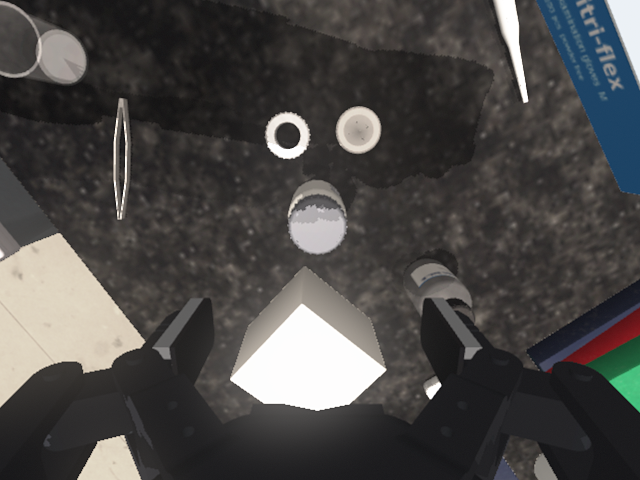

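```bash
python3 - <<'E'
from h import *
i=dict(np.load("w11.npz"))
for z in (.06,.08,.1,.12,.14): print(z,"w",back(i,(305,303),z).round(3),back(i,(386,370),z).round(3),"t",back("top",(453,291),z).round(3),back("top",(502,272),z).round(3),"s",back("side",(271,346),z).round(3),back("side",(299,400),z).round(3))
E
```

```text
0.06 w [ 0.445 -0.357  0.06 ] [ 0.483 -0.472  0.06 ] t [ 0.451 -0.353  0.06 ] [ 0.497 -0.457  0.06 ] s [ 0.446 -0.318  0.06 ] [ 0.489 -0.417  0.06 ]
0.08 w [ 0.45  -0.348  0.08 ] [ 0.486 -0.457  0.08 ] t [ 0.449 -0.348  0.08 ] [ 0.494 -0.45   0.08 ] s [ 0.448 -0.335  0.08 ] [ 0.489 -0.431  0.08 ]
0.1 w [ 0.455 -0.34   0.1  ] [ 0.489 -0.441  0.1  ] t [ 0.446 -0.343  0.1  ] [ 0.491 -0.443  0.1  ] s [ 0.449 -0.352  0.1  ] [ 0.489 -0.444  0.1  ]
0.12 w [ 0.461 -0.331  0.12 ] [ 0.492 -0.426  0.12 ] t [ 0.444 -0.338  0.12 ] [ 0.487 -0.436  0.12 ] s [ 0.45  -0.369  0.12 ] [ 0.489 -0.458  0.12 ]
0.14 w [ 0.466 -0.323  0.14 ] [ 0.495 -0.41   0.14 ] t [ 0.441 -0.333  0.14 ] [ 0.484 -0.429  0.14 ] s [ 0.452 -0.386  0.14 ] [ 0.489 -0.472  0.14 ]
```

arm_command:
  steps: "0 -1 -50 0; 0 -1 -100 0; 0 -1 -140 0; 0 -1 -166 0; 0 -1 -180 0; 0 -1 -180 0; 0 -1 -180 0"

```text
clock: 26.85
tcp_pos: [0.5016, -0.2801, 0.0727]
orientation: [0.002, 0.969, -0.247, 0.006]
wrist_force: [0.2, 0.4, 0.4]
finger_gap: 0.0856
```

arm_command:
  steps: "0 0 0 0; 0 0 0 0; 0 0 0 0; 0 0 0 0; 0 0 0 0"
  fingers: -1
  newtons: 40

```text
clock: 27.48
tcp_pos: [0.5021, -0.2806, 0.0741]
orientation: [0.002, 0.969, -0.247, 0.007]
wrist_force: [-0.9, 1.0, 4.8]
finger_gap: 0.0486
```

arm_command:
  steps: "0 0 20 0; 0 0 70 0; 0 0 120 0; -8 40 140 0.1; -18 100 140 0.2; -28 160 140 0.3; -36 220 140 0.4; -44 280 140 0.42; -50 335 135 0.42; -50 350 125 0.42; -50 350 125 0.42; -50 350 125 0.42"

```text
clock: 28.98
tcp_pos: [0.4524, 0.0684, 0.199]
orientation: [0.001, 0.999, -0.04, 0.007]
wrist_force: [0.5, 0.0, -1.3]
finger_gap: 0.0487
```

```bash
python3 snap.py w12; python3 - <<'E'
from rel import *
for c in["side"]: cv2.imwrite(f"pics/{c}12.png",read_camera(c)[:,:,::-1])
z=get_state()["tcp_pos"][2]-.0741
rel(12,"short",z,(.452,.070),180,("wrist","side"),rot0=(545.5,84,7.7),vis=True)
a=cv2.imread("pics/side12v.png")[80:280,220:420]; b=cv2.imread("pics/wrist12v.png")[140:420,160:500]
cv2.imwrite("pics/st12.png",np.hstack([cv2.resize(a,(320,400)),cv2.resize(b,(480,400))]))
E
```

```text
28.975 [0.4524 0.0684 0.199 ] [ 0.001  0.999 -0.04   0.007] [-0.02  0.09 -0.32  1.15 -0.    1.63] 0.0487 [ 0.5  0.  -1.3]
wrist held [452.  70.] 0.936 rotor [544.7  85.1   7.8] 59.6 bucket [450.6  72.3] need [-1.4  2.3]
side held [452.  69.] 0.952 rotor [545.5  82.6   7.9] 37.5 bucket [451.4  69.5] need [-0.6  0.5]
```

View pics/st12.png

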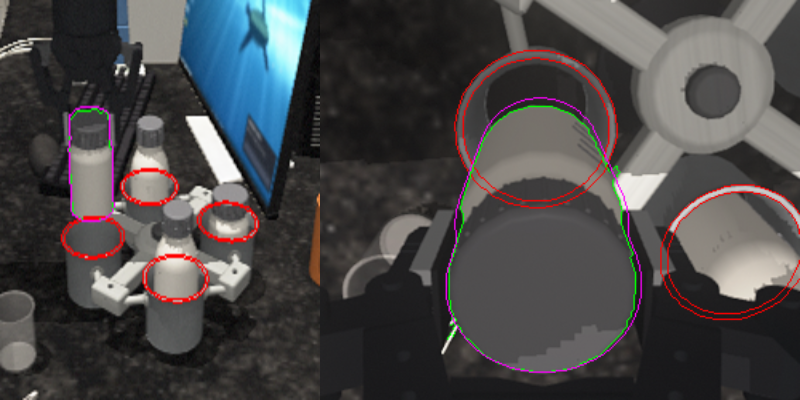

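Small shift (-1, +1.5), then lower.

arm_command:
  steps: "-1 2 -5 0; -1 2 -20 0; -1 2 -35 0; -1 2 -48 0; -1 2 -60 0; -1 2 -72 0; -1 2 -72 0"

```text
clock: 29.95
tcp_pos: [0.4508, 0.0702, 0.1261]
orientation: [0.001, 0.999, -0.041, 0.006]
wrist_force: [-0.1, -0.8, -1.1]
finger_gap: 0.0486
```

```bash
python3 snap.py w13; python3 - <<'E'
from h import *
for c in["side"]: cv2.imwrite(f"pics/{c}13.png",read_camera(c)[:,:,::-1])
a=cv2.imread("pics/side13.png")[80:280,220:420]; b=cv2.imread("pics/w13.png")[140:420,160:500]
cv2.imwrite("pics/st13.png",np.hstack([cv2.resize(a,(320,400)),cv2.resize(b,(480,400))]))
E
```

```text
29.95 [0.4508 0.0702 0.1261] [ 0.001  0.999 -0.041  0.006] [-0.02  0.14 -0.45  0.97 -0.    1.63] 0.0486 [-0.1 -0.8 -1.1]
```

View pics/st13.png

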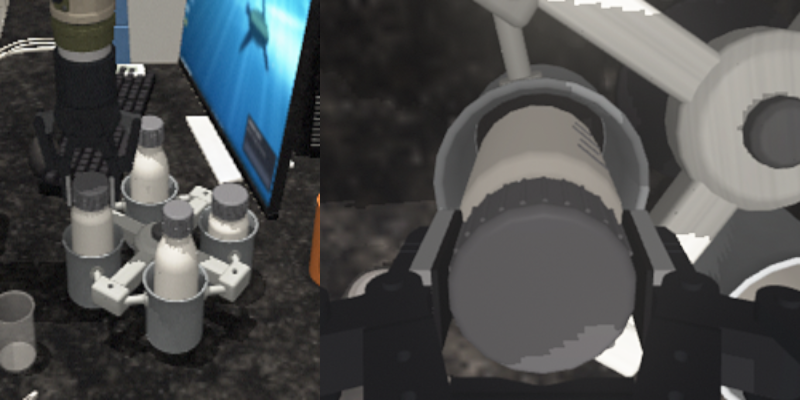

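arm_command:
  steps: "0 0 -8 0; 0 0 -15 0; 0 0 -20 0; 0 0 -24 0; 0 0 -26 0; 0 0 -27 0; 0 0 -28 0; 0 0 -29 0; 0 0 -29 0"

```text
clock: 31.18
tcp_pos: [0.4517, 0.0702, 0.0983]
orientation: [0.001, 0.999, -0.041, 0.007]
wrist_force: [-0.5, 0.3, -2.2]
finger_gap: 0.0486
```

arm_command:
  steps: "0 0 -1 0; 0 0 -2 0; 0 0 -2 0"

```text
clock: 31.55
tcp_pos: [0.4516, 0.0701, 0.0962]
orientation: [0.001, 0.999, -0.041, 0.007]
wrist_force: [-0.9, 0.9, -0.9]
finger_gap: 0.0487
```

arm_command:
  steps: "0 0 -1 0; 0 0 -1 0"

```text
clock: 31.8
tcp_pos: [0.4518, 0.0702, 0.096]
orientation: [0.001, 0.999, -0.041, 0.008]
wrist_force: [-2.4, 0.7, 6.1]
finger_gap: 0.0485
```

Contact with the floor is confirmed at 6 N. I'll release, rise and clear out to the start area.

arm_command:
  steps: "0 0 0 0; 0 0 0 0; 0 0 0 0; 0 0 0 0; 0 0 0 0"
  fingers: 1

```text
clock: 32.42
tcp_pos: [0.4517, 0.0702, 0.0959]
orientation: [0.001, 0.999, -0.041, 0.007]
wrist_force: [0.3, -0.3, 0.2]
finger_gap: 0.0852
```

arm_command:
  steps: "0 0 20 0; 0 0 60 0; 0 0 115 0; 0 0 170 0; 0 -60 180 -0.1; 0 -120 180 -0.2; 0 -180 180 -0.3; 0 -240 180 -0.4; 0 -240 180 -0.4"

```text
clock: 33.55
tcp_pos: [0.4515, -0.1736, 0.2754]
orientation: [0.003, 0.97, -0.242, 0.007]
wrist_force: [-0.1, 0.0, 0.3]
finger_gap: 0.0851
```

```bash
python3 snap.py w14; python3 - <<'E'
from rel import *
for c in["side","top"]: cv2.imwrite(f"pics/{c}14.png",read_camera(c)[:,:,::-1])
for c in("side","top"):
    im=cv2.imread(f"pics/{c}14.png"); i=camera_info(c)
    p,f=rotor(im,i); print(c,"rotor",p.round(1),round(f,1))
    for d,k in((90,"tall"),(-90,"tall"),(0,"short"),(180,"short")):
        b=np.radians(p[2]+d); t=(p[:2]+95*np.array([np.cos(b),np.sin(b)]))/1e3
        v,q,m=fit(im,i,k,t,R=6,z0=.022); print(d,k,(v-t*1e3).round(1),round(q,3))
a=cv2.imread("pics/side14.png")[120:280,230:410]; b=cv2.imread("pics/top14.png")[140:330,150:510]
cv2.imwrite("pics/a14.png",cv2.resize(a,None,fx=4,fy=3.7)); cv2.imwrite("pics/b14.png",cv2.resize(b,None,fx=2.2,fy=2.2))
E
```

```text
33.55 [ 0.4515 -0.1736  0.2754] [ 0.003  0.97  -0.242  0.007] [-0.53  0.11 -0.1   1.34 -0.    1.53] 0.0851 [-0.1  0.   0.3]
side rotor [545.2  82.4   8. ] 41.7
90 tall [ 2.5 -1.5] 0.605
-90 tall [ -1.  -13.5] 0.804
0 short [-8. -5.] 0.745
180 short [  0. -12.] 0.757
top rotor [548.3  84.6   7.7] 75.5
90 tall [-0.5  0. ] 0.707
-90 tall [-1.5  5. ] 0.683
0 short [4.5 2. ] 0.726
180 short [3.5 4.5] 0.591
```

View pics/side14.png

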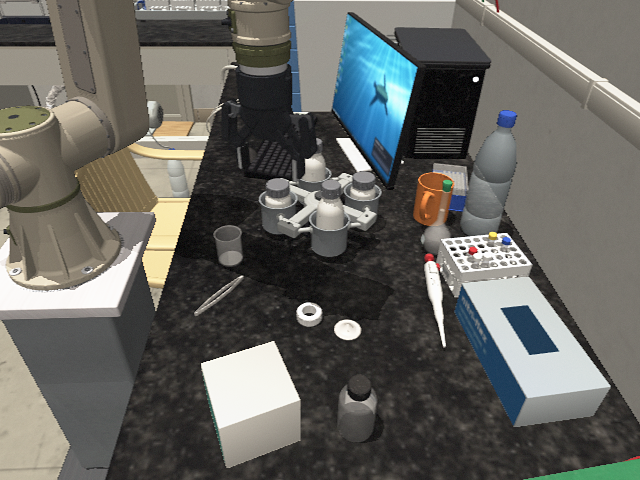

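View pics/b14.png

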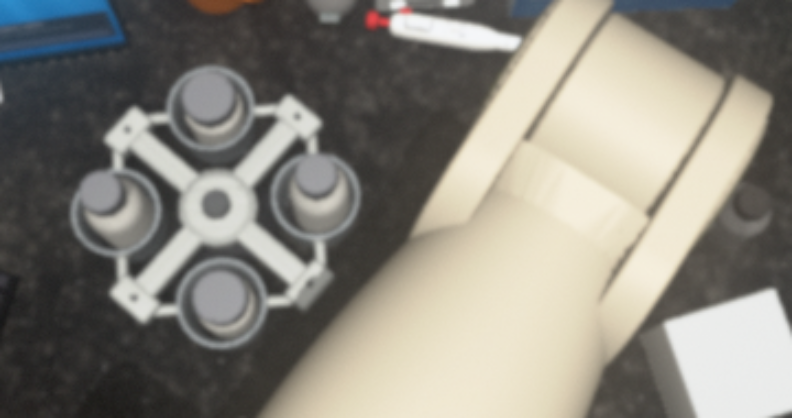

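```bash
python3 - <<'E'
from rel import *
out=[]
t=np.linspace(0,2*np.pi,60)
for c,p,cr in(("side",(545.2,82.2,7.8),(130,260,250,390)),("top",(548.2,84.5,7.7),(160,310,170,330))):
    im=cv2.imread(f"pics/{c}14.png"); i=camera_info(c)
    im=cv2.resize(im,None,fx=4,fy=4,interpolation=cv2.INTER_CUBIC)
    for d,h,r in((90,152,19),(-90,152,19),(0,105,25),(180,105,25)):
        b=np.radians(p[2]+d); q=(np.array(p[:2])+95*np.array([np.cos(b),np.sin(b)]))/1e3
        P=np.c_[q[0]+r/1e3*np.cos(t),q[1]+r/1e3*np.sin(t),np.full(60,.022+h/1e3)]
        cv2.polylines(im,[np.round(proj(i,P)*4+1.5).astype(int)],True,(0,0,255))
    y0,y1,x0,x1=[v*4 for v in cr]; cv2.imwrite(f"pics/cap_{c}.png",im[y0:y1,x0:x1])
E
```

```text
(no output)
```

View pics/cap_side.png

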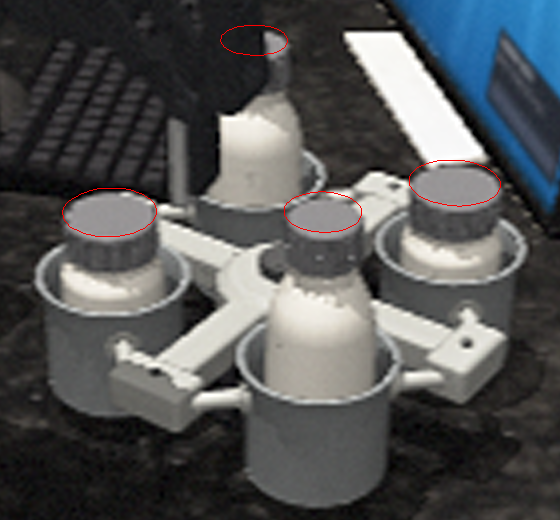

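View pics/cap_top.png

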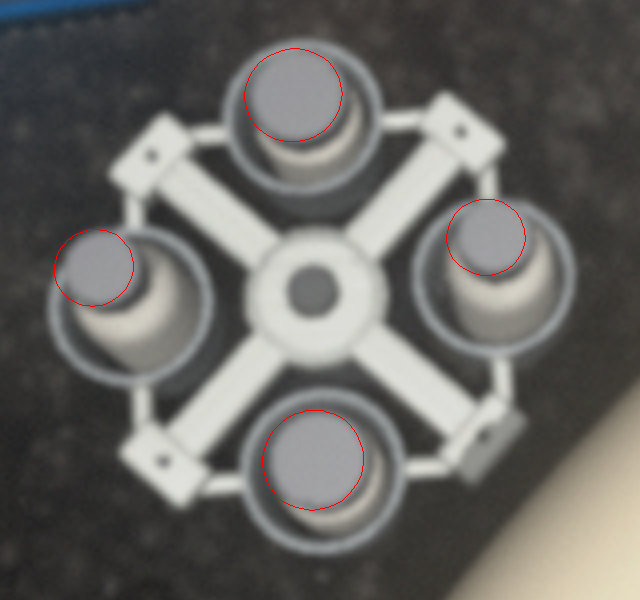

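View pics/w14.png

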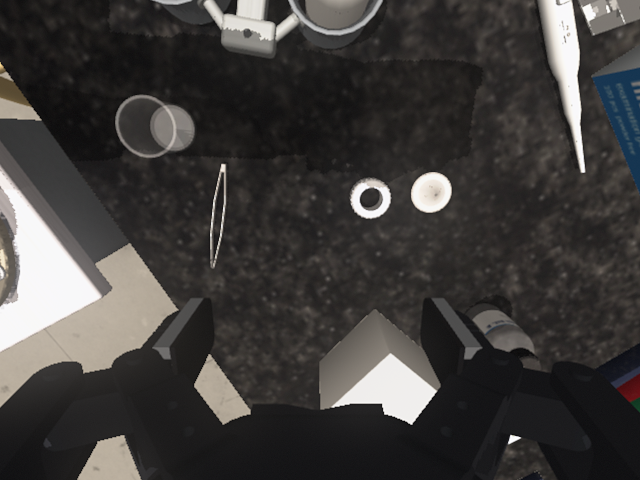

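```bash
python3 -c "
from workcell import *
s=get_state(); print(s['clock'],s['wrist_force'],s['finger_gap']); print(hand_in())"
```

```text
33.7 [-0.26750563  0.58978581  0.37940034] 0.08564099684826054
the job is handed in; nothing more can be done
None
```

The rotor is loaded for a balanced run and I've handed the job in at 33.7 s. The two tall bottles face each other in the left and right buckets, and the two short ones face each other in the far and near buckets. I held each bottle by its cap and lowered it until the wrist force showed it resting on the bucket floor, then let go.

**Last checks that passed:**
- **Upright on the floor:** In the top picture, all four cap tops match where upright bottles standing on the bucket floors should appear, to within about 1–2 mm. The side picture agrees for three of them; there the gripper partly hid the left tall bottle.
- **Rotor:** It stayed at about 7.8°, where it started.
- **Reagent bottle:** The side picture shows it still standing in its place.
- **Gripper:** It is open and clear of everything, with the wrist force near zero.

**Checks that failed or disagreed:**
- **Outline fit in the buckets:** Fitting each bottle's whole outline once it was in its bucket gave unusable results, because the bucket walls hide part of the bottle. I used the cap check instead.
- **Camera differences:** The cameras differed by 2–4 mm on the rotor centre. I placed each bottle from its offset to the bucket measured within one picture, mainly the wrist camera with the side camera as a check.
- **Force at release:** For the far short bottle and the left tall one, the force had only dropped to about zero when I let go, instead of showing a clear push. Both were within about 1 mm of the expected floor height.

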